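# Lock the sample transport case with its barrel bolt

## Task

Lock up the sample transport case for the courier: swing its lid down, then, holding the lid down against its springy front seal by the bolt's handle, slide the barrel bolt across until it is fully home through the keeper, and turn the handle down into the notch so that the bolt cannot slide back. Work by feel and do not force the bolt, and leave the other things on the bench where they are.

Things in the scene. Friction and masses are not known exactly. Their poses are not given: they have to be found in the camera images.
- case: Fixed open-topped grey metal case with a rack of tubes in it, 170 (x) x 260 (y) x 100 mm high. Origin: centre of its underside; z up; its front faces -x, to the robot. The lid (12 mm panel) is hinged along the rear top edge (x +85, z +100 mm). Lid hard down: its top is at z 112, its front edge at x -84, the bolt's axis at x -63, z 124 mm, along y.
- lid (a joint): Lid angle, rad: 0 = hard down, positive = front raised. A friction hinge holds it where it is left (about 2 N at the front edge moves it). Left after closing it rides up on the seal at about 0.033 to 0.040. The bolt can enter the keeper only below about 0.015, which takes some 10 N down at the handle; above some 18 N it is hard on the rim.
- bolt (a joint): Slide of the bolt along the case's +y, m; friction about 2 N. Starts at 0 to 0.010. At 0 the handle is at case y +60 mm. The nose meets the keeper at 0.013 and has passed through at 0.025. The slot's end stops it somewhere from 0.028 to 0.052: the barrel's screw holes are elongated and it sits up to 12 mm off either way, not measured, so the end must be felt.
- handle (a joint): Turn of the handle about the bolt's axis, rad: 0 = square to the lid, about 1.5 = lying level to the case's front (-x), the knob overhanging the lid's front edge. The slot keeps it up (up to 0.3 of play) until the bolt is within 2 mm of the slot's end, where an 11 mm notch open to the front takes the square 9 mm shank. Stays where it is left; about 1 N at the knob turns it.
- knob (a point): Centre of the handle's black knob (16 mm diameter, 25 mm long along the handle), 46 mm from the bolt's axis; the knob's end is at 59 mm. A square 9 mm shank joins it to the bolt. Axes: z outward along the handle, y along the bolt.
- keeper (a point): Centre of the keeper's window (case x -63, y +140, z 124 mm), on the case's left side; axes as the case's. The keeper is a steel staple 12 mm thick along y, its top 14 mm above this point. With the lid hard down the bolt has 2 mm of play under its top bar.
- bolt_nose (a point): Tip of the bolt's rounded nose, on the axis of its 12 mm rod; y points along the slide.
- lid_edge (a point): Middle of the lid's front top edge, 169 mm in front of the hinge line. The lid's right half (case -y) is bare and can be pushed; the bolt is on the left half.
- seal: Black rubber sealing strip along the case's front rim (8 x 250 mm, origin at its centre, 6 mm under its top), 79 mm in front of the case's centre. It stands 6 mm proud of the rim and gives about 2.5 N per mm.
- staple: The keeper as a body; its frame is the case's.
- rim: The case's side rims that the lid lands on when hard down; frame as the case's.
- pipette: Bystander: grey pipette, 232 mm, lying on the bench at the right. Not to be disturbed.
- marker: Bystander: marker pen, 135 mm, lying in front of the case at the left.
- tweezers: Bystander: steel tweezers, 124 mm, lying left of the case.
- tape_roll: Bystander: roll of tape, 104 mm wide, 25 mm high, right of the case.
- pen: Bystander: black pen, 145 mm, lying at the front right.
- tube_a: Bystander: lying capped tube, 63 mm, at the left.
- tube_b: Bystander: lying capped tube, 63 mm, at the left.

How it is judged:
On the way, in this order (a step that is already met when the one before it is completed fails the run):
1. the lid is swung down onto its seal (value of joint lid below 0.06 rad), for 0.2 s.
2. the bolt is through the keeper, its nose past the keeper's far face (y of bolt_nose in the frame of keeper above 0.006 m and value of joint lid below 0.025 rad), for 0.2 s.
At the end, for the whole second after the job is handed in: Lid shut (under 0.025 rad), the bolt's nose past the keeper's far face (over 6 mm beyond the window's centre), the handle turned down at least 1.2 rad in its notch and at rest, the other things within 30 mm of where they lay (all of step 2 and value of joint handle above 1.2 rad and velocity of joint handle between -0.1 and 0.1 rad/s); the robot touches nothing.
It fails at once if the bolt's handle is forced against the barrel (over 20 N) (contact force between handle and barrel above 20 N).
It fails at once if the bolt is rammed against the keeper (over 30 N) (contact force between bolt and staple above 30 N).
It fails at once if the lid is forced down onto the case's rim (over 40 N) (contact force between lid and rim above 40 N).
It fails at once if a bystander is shifted more than 30 mm (distance of any of pipette, marker, tweezers, tape_roll, pen, tube_a, tube_b from where it was at the start of the episode above 0.03 m).
It also fails if it takes over 48 s, if anything falls off the work surface, if the arm or the gripper's body presses on something with over 40 N, if the wrist force passes 120 N, or if a joint passes its speed limit or range.

## Robot

A 7-joint arm with a two-finger parallel gripper is mounted at the origin on a cart in front of the work surface, level with it; the furniture and walls round the work are solid. World frame = base frame: x ahead of the robot, y to its left, z up, the work surface at z = 0. Lengths are in m, angles in rad, forces in N, time in s.
With the tool pointing down it reaches from about 0.4 to 0.9 m from the base axis. Payload 5.6 kg.
Tool frame: the origin (TCP) lies where the fingers leave the gripper's body, on its centre line; the fingertips stand 88 mm ahead of it and the grasp point (between the pads) lies 69 mm ahead of it; z points along the fingers, y is the line along which they close (so a half turn about z gives the same grasp; the last joint's range is limited). The gripper opens to 92 mm and grips with 3 to 60 N. Pads are 20 mm wide; open, the fingers measure 128 mm over their backs; the gripper's body (75 mm by 189 mm) begins 69 mm behind the grasp point.
Start: joints at [-1.29, 0.468, -0.012, 1.603, 0.006, 1.071, -0.056], TCP at [0.207, 0.616, 0.303] pointing down, gripper open.
Joint ranges: [-2.53, 2.53], [-0.31, 2.02], [-1.57, 1.55], [0.28, 2.44], [-1.29, 4.43], [0.15, 1.84], [-2.92, 2.92]. Speed limits (rad/s): [2.57, 2.57, 3.14, 3.14, 3.14, 3.14, 3.14].

## Interface

Orientations are given as a rotation vector (axis times angle).
In Python, from station import monitor, vision, finish_job, finder gives the robot as it stands.
- The arm moves only by the shell command python3 -m jog 'ROWS' [FORCE]. ROWS is JSON, a list of rows, each a list of 7 numbers: the shift along the world's x, y, z each as a share of 0.04 m, from -1 to 1, then the turn, a rotation vector about the world's x, y, z each as a share of 6 degrees, from -1 to 1, then the gripper command: -1 is shut, 1 is fully open, values between are in proportion. A call has 1 to 5 rows; each row shifts and turns the commanded pose from where the row before left it; what a row does not reach is not made up. A row lasts 1/8 s, in which the tool goes at most 62.5 mm and 10.7 degrees, less where a joint would pass 70% of its speed; a pose out of reach is approached as far as the arm can. A call with a number of a shift or a turn outside -1 to 1 is refused whole. A call with a gripper value outside its range is refused whole. The fingers move at their own pace and stop on an object; FORCE is the grip in N (left out, the last holds). Time passes only in rows, so rows that do not move let the fingers close. It gives the time, the measured TCP pose, the force, the opening and the grip force at its end, in the units of the state.
- monitor.get_obs(): the state, without advancing time (a new reading comes with each control period).
- vision.camera(name): name is "side" or "top"; returns a dict with "pixels" (480x640x3 uint8, red, green, blue), "mtx" (3x3 intrinsics, pixels), "k1" (the pictures are not rectified: a ray, as slopes to the right and down, at radius r is drawn at 1 + k1 r^2 times it, then the intrinsics apply), "rvec" (rotation vector, rad) and "tvec" (3), from world to camera coordinates, as OpenCV has them. Camera axes: x right, y down, z forward; pixel columns grow to the right and rows downward; lengths in m; the calibration is good to about 2 mm. A picture is of the moment at which its call begins. There is no depth.
- finish_job(): hands the job in; it is judged then, once.
Trained networks look in a picture, given as the dict that the camera call returned (one of the last four; its "shot" number tells which), for a name from the list of things; names that differ only in an ending like _2 or _b are one class to them, and where a whole thing is asked for, a point or a joint stands for the part that bears it (a point fixed in the world has none). Each returns a list of dicts, best first, with "score" (0 to 1); they miss things now and then, are a little off and sometimes report something else, mostly with a low value. They report only what shows in the picture. A call takes as long as a camera call.
- finder.search_frame(picture, label): "position" ([column, row] in pixels, amid what is visible of it).
- finder.outline_of(picture, label): "region" (480x640 bool, what is visible of it) and "position" ([column, row] in pixels, amid what is visible of it).
- finder.tip_of(picture, label): "position" ([column, row] in pixels: a listed point, or the origin of a listed thing).
The state is a dict: "time": time; "q": joint angles; "joint_vel": joint speeds; "tau": joint torques, N m; "tool_pos": TCP position; "ee_rot": TCP orientation; "force": force on the tool from outside, world axes, zero at the start; "wrist_torque": the same for the moment, N m; "gripper_width": finger opening in m; "grasp_force": force on a finger pad.
Only numpy, scipy, OpenCV 4.12 (cv2) and the standard library are available. Lean on these libraries where they do the work, as an engineer would, in place of code of your own. Each camera call takes 0.05 s, during which the arm holds its last target. There are 200 camera calls.

## Working session

There is one attempt and no reset: what is moved stays moved. The work goes in short steps, Python scripts to look and compute and a shell command to move; the robot and the scene stay as the last step left them, time stands still between calls to the robot, and variables do not carry over. Pictures are saved under pics/ and viewed, at most 10 in all, crops included, and the job is handed in when it is done.

```bash
mkdir -p pics; ls
cat > h.py <<'E'
import numpy as np, cv2
from scipy.spatial.transform import Rotation as R
from station import monitor, vision, finish_job, finder
def cam(n,save=None):
    p=vision.camera(n)
    if save: cv2.imwrite('pics/'+save+'.png',p['pixels'][:,:,::-1])
    return p
def ray(p,uv):
    K=np.array(p['mtx'],float); a=(uv[0]-K[0,2])/K[0,0]; b=(uv[1]-K[1,2])/K[1,1]
    rd=np.hypot(a,b); r=rd
    for _ in range(20): r=rd/(1+p['k1']*r*r)
    s=r/rd if rd>0 else 1
    Rm=R.from_rotvec(np.ravel(p['rvec'])).as_matrix(); t=np.ravel(p['tvec'])
    return -Rm.T@t, Rm.T@np.array([a*s,b*s,1])
def atz(p,uv,z):
    o,d=ray(p,uv); return o+d*(z-o[2])/d[2]
def tri(l):
    A=np.zeros((3,3));B=np.zeros(3);ds=[]
    for p,uv in l:
        o,d=ray(p,uv); d=d/np.linalg.norm(d); M=np.eye(3)-np.outer(d,d); A+=M;B+=M@o; ds.append((o,M))
    x=np.linalg.solve(A,B); return x,[np.linalg.norm(M@(x-o)) for o,M in ds]
def proj(p,X):
    Rm=R.from_rotvec(np.ravel(p['rvec'])).as_matrix(); c=Rm@np.asarray(X)+np.ravel(p['tvec'])
    a,b=c[:2]/c[2]; f=1+p['k1']*(a*a+b*b); K=np.array(p['mtx']); return K[0,0]*a*f+K[0,2],K[1,1]*b*f+K[1,2]
def st():
    o=monitor.get_obs(); print({k:np.round(o[k],4).tolist() for k in ['time','q','tool_pos','ee_rot','force','gripper_width','grasp_force']})
E
python3 - <<'E'
from h import *
T=cam('top','t0');S=cam('side','s0')
st()
for n in ['case','keeper','knob','bolt_nose','lid_edge','seal']:
    a=finder.tip_of(T,n);b=finder.tip_of(S,n)
    print(n,[(np.round(x['position']).tolist(),round(x['score'],2)) for x in a[:2]],[(np.round(x['position']).tolist(),round(x['score'],2)) for x in b[:2]])
    if a and b: print(tri([(T,a[0]['position']),(S,b[0]['position'])]))
for n in ['pipette','marker','tweezers','tape_roll','pen','tube_a']:
    a=finder.search_frame(T,n); print(n,[(np.round(atz(T,x['position'],.01),3).tolist(),round(x['score'],2)) for x in a[:2]])
E
```

```text
pics
{'time': 0.1, 'q': [-1.29, 0.4683, -0.0116, 1.6035, 0.006, 1.0714, -0.0563], 'tool_pos': [0.2068, 0.6159, 0.3019], 'ee_rot': [-0.5066, -3.1003, 0.0024], 'force': [-0.4616, -0.0856, -0.3305], 'gripper_width': 0.0917, 'grasp_force': 0.0}
case [([321.0, 221.0], 0.73)] [([298.0, 280.0], 0.83)]
(array([ 0.60562153, -0.06005264, -0.00404577]), [np.float64(0.0007669014582026143), np.float64(0.0007669014582024338)])
keeper [([265.0, 255.0], 0.91)] []
knob [([293.0, 203.0], 0.67)] [([293.0, 210.0], 0.55)]
(array([ 0.60218169, -0.00157411,  0.25194033]), [np.float64(0.0005944627786856919), np.float64(0.0005944627786859927)])
bolt_nose [([270.0, 225.0], 0.82)] [([297.0, 280.0], 0.72), ([297.0, 231.0], 0.69)]
(array([0.5776243 , 0.06012932, 0.06993914]), [np.float64(0.010914423615839294), np.float64(0.010914423615839552)])
lid_edge [([329.0, 225.0], 0.66), ([290.0, 203.0], 0.26)] [([309.0, 215.0], 0.76)]
(array([ 0.56903292, -0.07172034,  0.21203596]), [np.float64(0.007663998222290317), np.float64(0.00766399822229018)])
seal [([327.0, 249.0], 0.57), ([213.0, 263.0], 0.53)] [([325.0, 251.0], 0.62), ([346.0, 324.0], 0.24)]
(array([ 0.52493335, -0.07059314,  0.10514051]), [np.float64(0.0007129113153439128), np.float64(0.0007129113153438511)])
pipette [([0.391, -0.29, 0.01], 0.62)]
marker [([0.406, 0.112, 0.01], 0.88), ([0.637, 0.013, 0.01], 0.27)]
tweezers []
tape_roll [([0.59, -0.387, 0.01], 0.56)]
pen [([0.495, -0.425, 0.01], 0.52), ([0.468, 0.255, 0.01], 0.19)]
tube_a [([0.421, 0.357, 0.01], 0.57), ([0.463, 0.258, 0.01], 0.56)]
```

View pics/t0.png

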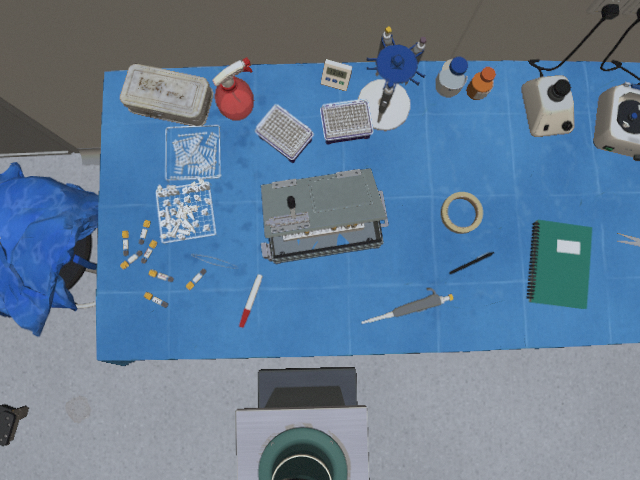

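View pics/s0.png

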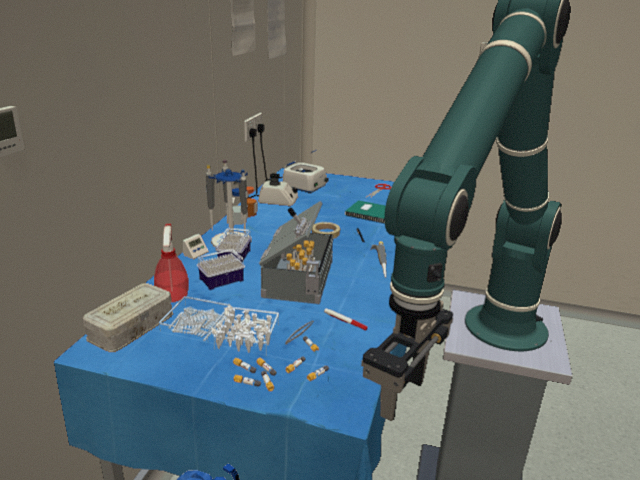

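Top view: the case spans about (262,170)–(386,262), yawed slightly, with the lid open about 37° and the knob at (291,202). The keypoints agree with the picture, so I'll fit the pose.

```bash
cat >> h.py <<'E'
from scipy.optimize import least_squares
def c2w(v,X):  # v: x,y,yaw
    c,s=np.cos(v[2]),np.sin(v[2]); X=np.asarray(X,float)
    return np.array([v[0]+c*X[0]-s*X[1],v[1]+s*X[0]+c*X[1],X[2]])
def onlid(X,th):
    h=np.array([.085,0,.1]); d=np.asarray(X)-h; c,s=np.cos(th),np.sin(th)
    # front (-x) goes up with th
    return h+np.array([c*d[0]+s*d[2],d[1],-s*d[0]+c*d[2]])
def pts(v):
    th,s=v[3],v[4]
    return {'case':c2w(v,[0,0,0]),'keeper':c2w(v,[-.063,.14,.124]),'seal':c2w(v,[-.079,0,.1]),
     'knob':c2w(v,onlid([-.063,.06+s,.17],th)),'bolt_nose':c2w(v,onlid([-.063,.121+s,.124],th)),'lid_edge':c2w(v,onlid([-.084,0,.112],th))}
def fit(v0=(.606,-.06,.1,.65,.005)):
    T=cam('top');S=cam('side');ob=[]
    for n in ['case','keeper','knob','bolt_nose','lid_edge','seal']:
        for p in (T,S):
            ob+=[(n,p,d['position'],d['score']) for d in finder.tip_of(p,n)[:1]]
    f=lambda v:np.concatenate([(np.array(proj(p,pts(v)[n]))-uv)*sc for n,p,uv,sc in ob])
    r=least_squares(f,v0,loss='soft_l1'); print(np.round(r.x,4))
    for n,p,uv,sc in ob: print(n,p is T,np.round(np.array(proj(p,pts(r.x)[n]))-uv,1))
    return r.x
E
python3 - <<'E'
from h import *
v=fit(); np.save('v.npy',v)
for k,x in pts(v).items(): print(k,np.round(x,4))
E
```

```text
[ 0.6006 -0.0628  0.126   0.6869  0.0051]
case True [-0.4 -0.9]
case False [ 1.9 -1.1]
keeper True [ 0.4 -1.6]
keeper False [2.2 4.1]
knob True [ 0.8 -4. ]
knob False [-0.1  1.6]
bolt_nose True [0.1 0.3]
bolt_nose False [-0.9  2.1]
lid_edge True [-0.9 -1.4]
lid_edge False [2.9 1.4]
seal True [2.5 1.9]
seal False [-1.   2.2]
case [ 0.6006 -0.0628  0.    ]
keeper [0.5205 0.0682 0.124 ]
seal [ 0.5222 -0.0727  0.1   ]
knob [0.6073 0.0037 0.248 ]
bolt_nose [0.5706 0.0605 0.2124]
lid_edge [ 0.5628 -0.0675  0.2164]
```

```bash
python3 -m jog '[[0.6,-1,0.5,0,0,1,-1],[0.6,-1,0.5,0,0,1,-1],[0.6,-1,0.5,0,0,1,-1],[0.6,-1,0.5,0,0,1,-1],[0.6,-1,0,0,0,0.3,-1]]' 20; python3 -m jog '[[0.5,-1,0,0,0,0,-1],[0.5,-1,0,0,0,0,-1],[0.5,-1,0,0,0,0,-1],[0.5,-1,0,0,0,0,-1],[0.5,-1,0,0,0,0,-1]]'; python3 -c "
from h import *
st()"
```

```text
time: 2.33
tool_pos: [0.328, 0.4153, 0.3847]
ee_rot: [-0.201, 3.133, 0.005]
force: [-0.4, -0.0, 0.1]
gripper_width: 0.0442
grasp_force: 0.0
time: 2.95
tool_pos: [0.4273, 0.2148, 0.383]
ee_rot: [-0.199, 3.135, 0.001]
force: [-0.1, 0.9, -0.1]
gripper_width: 0.0005
grasp_force: 0.0
{'time': 2.95, 'q': [-0.6775, 0.0872, 0.1518, 1.9216, -0.0147, 1.1331, 1.1772], 'tool_pos': [0.4273, 0.2148, 0.383], 'ee_rot': [-0.1985, 3.1346, 0.0008], 'force': [-0.0759, 0.9376, -0.1294], 'gripper_width': 0.0005, 'grasp_force': 0.0}
```

```bash
python3 -m jog '[[0.5,-1,0,0,0,0,-1],[0.5,-1,0,0,0,0,-1],[0.5,-1,0,0,0,0,-1],[0.5,-1,0,0,0,0,-1],[0.5,-1,0,0,0,0,-1]]'; python3 -m jog '[[0.5,-1,0,0,0,0,-1],[0.5,-1,-0.2,0,0,0,-1],[0.5,-1,-0.3,0,0,0,-1],[0,-0.5,-0.6,0,0,0,-1],[0,0,0,0,0,0,-1]]'; python3 -c "
from h import *
o=monitor.get_obs(); v=np.load('v.npy'); p=o['tool_pos']-np.r_[v[:2],.088]; c,s=np.cos(v[2]),np.sin(v[2]); print(c*p[0]+s*p[1],-s*p[0]+c*p[1],p[2])"
```

```text
time: 3.58
tool_pos: [0.5273, 0.0149, 0.383]
ee_rot: [-0.199, 3.135, 0.0]
force: [0.7, 0.5, 0.9]
gripper_width: 0.0004
grasp_force: 0.0
time: 4.2
tool_pos: [0.5858, -0.1253, 0.337]
ee_rot: [0.193, -3.132, 0.0]
force: [0.7, 0.8, 1.1]
gripper_width: 0.0007
grasp_force: 0.0
-0.02255911824461713 -0.0602125773566233 0.24903030953138353
```

```bash
python3 -m jog '[[-0.1,0,-0.6,0,0,0,-1],[-0.2,0,-0.6,0,0,0,-1],[-0.2,0,-0.6,0,0,0,-1],[-0.2,0,-0.6,0,0,0,-1],[-0.2,0,-0.6,0,0,0,-1]]'; python3 -m jog '[[0,0,-0.1,0,0,0,-1],[0,0,-0.1,0,0,0,-1]]'
```

```text
time: 4.82
tool_pos: [0.5518, -0.1223, 0.2197]
ee_rot: [-0.202, 3.132, 0.0]
force: [1.3, -0.7, 0.5]
gripper_width: 0.0002
grasp_force: 0.7
time: 5.08
tool_pos: [0.5518, -0.1229, 0.2118]
ee_rot: [-0.2, 3.133, 0.001]
force: [-0.4, 0.9, 1.3]
gripper_width: 0.0003
grasp_force: 0.6
```

```bash
python3 -m jog '[[0,0,-0.1,0,0,0,-1],[0,0,-0.1,0,0,0,-1],[0,0,0,0,0,0,-1]]';  python3 -m jog '[[0,0,-0.05,0,0,0,-1],[0,0,0,0,0,0,-1],[0,0,0,0,0,0,-1]]'
python3 - <<'E'
from h import *
v=fit(np.r_[np.load('v.npy')[:3],.04,.005])
for k,x in pts(v).items(): print(k,np.round(x,4))
E
```

```text
time: 5.45
tool_pos: [0.5514, -0.1234, 0.2035]
ee_rot: [-0.199, 3.134, 0.001]
force: [-2.0, 1.9, 7.6]
gripper_width: 0.0004
grasp_force: 3.4
time: 5.82
tool_pos: [0.5513, -0.1235, 0.2021]
ee_rot: [-0.199, 3.134, 0.002]
force: [-2.9, 1.8, 11.0]
gripper_width: 0.0004
grasp_force: 5.4
[ 0.6036 -0.0637  0.1445  0.0201  0.0051]
case True [-0.   0.2]
case False [-1.2 -2.4]
keeper True [-0.1 -5.1]
keeper False [2.8 5.1]
knob True [0.5 0.1]
knob False [-1.2 -0.7]
bolt_nose True [-1.2 -0.6]
bolt_nose False [0.5 0. ]
lid_edge False [0.7 0.2]
case [ 0.6036 -0.0637  0.    ]
keeper [0.5211 0.0657 0.124 ]
seal [ 0.5255 -0.0751  0.1   ]
knob [ 0.5334 -0.0082  0.173 ]
bolt_nose [0.5236 0.0521 0.127 ]
lid_edge [ 0.5208 -0.0758  0.1154]
```

```bash
python3 -m jog '[[0,0,0.8,0,0,0,0],[0,0.2,1,0,0,0,0],[-0.15,0.9,0.7,0,0,0,0],[-0.2,0.9,0,0,0,0.08,0],[-0.1,0.9,0,0,0,0,0]]'; python3 -m jog '[[0,0,0,0,0,0,0],[0,0,0,0,0,0,0]]'
python3 - <<'E'
from h import *
S=cam('side','s1');T=cam('top')
a=finder.tip_of(T,'knob');b=finder.tip_of(S,'knob')
print([(x['position'],x['score']) for x in a+b])
if a and b: print(tri([(T,a[0]['position']),(S,b[0]['position'])]))
print(proj(S,[.534,-.008,.176]),proj(S,monitor.get_obs()['tool_pos']))
cv2.imwrite('pics/s1c.png',cv2.resize(S['pixels'][150:310,230:400,::-1],None,fx=3.5,fy=3.5))
E
```

```text
time: 7.15
tool_pos: [0.5329, -0.0068, 0.3014]
ee_rot: [-0.211, 3.133, 0.0]
force: [0.3, 0.5, 0.3]
gripper_width: 0.0456
grasp_force: 0.0
time: 7.4
tool_pos: [0.5331, -0.0085, 0.3008]
ee_rot: [-0.211, 3.134, -0.001]
force: [0.4, -0.5, -0.2]
gripper_width: 0.0457
grasp_force: 0.0
[([318.2, 236.3], 0.63)]
(np.float64(316.5847110680156), np.float64(237.4157783919676)) (np.float64(318.4306797481355), np.float64(195.58221049501628))
```

View pics/s1c.png

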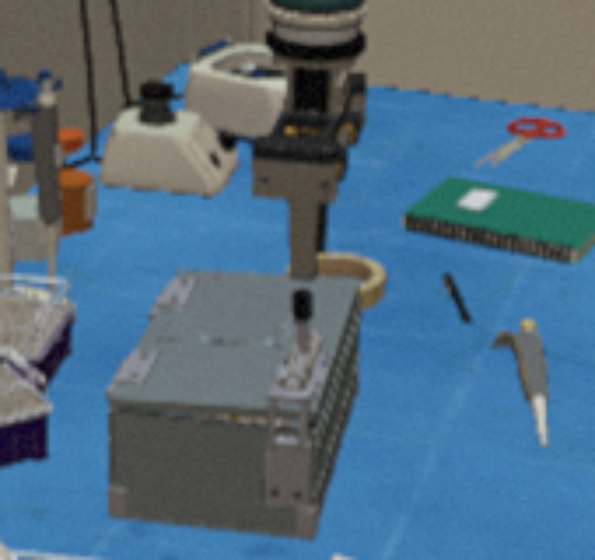

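```bash
python3 -m jog '[[0,0,-0.5,0,0,0,0],[0,0,-0.5,0,0,0,0],[0,0,-0.45,0,0,0,0],[0,0,0,0,0,0,0]]' 6;  python3 -m jog '[[0,0,0,0,0,0,-0.4],[0,0,0,0,0,0,-0.6],[0,0,0,0,0,0,-0.7],[0,0,0,0,0,0,-0.8],[0,0,0,0,0,0,-0.9]]' 6
```

```text
time: 8.1
tool_pos: [0.5322, -0.0085, 0.2415]
ee_rot: [0.209, -3.132, 0.001]
force: [-0.3, 0.2, 1.2]
gripper_width: 0.046
grasp_force: 0.0
time: 8.72
tool_pos: [0.533, -0.0079, 0.243]
ee_rot: [-0.211, 3.134, -0.0]
force: [0.3, -1.1, 0.9]
gripper_width: 0.0158
grasp_force: 6.0
```

```bash
python3 -m jog '[[0,0,0,0,0,0,-1],[0,0,-0.05,0,0,0,-1],[0,0,-0.05,0,0,0,-1],[0,0,0,0,0,0,-1]]' 45;  python3 -m jog '[[0,0,-0.05,0,0,0,-1],[0,0,0,0,0,0,-1]]'
```

```text
time: 9.22
tool_pos: [0.5331, -0.0079, 0.2393]
ee_rot: [-0.212, 3.134, 0.0]
force: [-1.8, -0.7, 7.9]
gripper_width: 0.0148
grasp_force: 45.0
time: 9.48
tool_pos: [0.5329, -0.0079, 0.2379]
ee_rot: [-0.211, 3.134, 0.001]
force: [-3.3, -1.0, 12.5]
gripper_width: 0.0151
grasp_force: 45.0
```

```bash
python3 -m jog '[[-0.04,0,-0.01,0,0,0,-1],[0,0,0,0,0,0,-1],[0,0,0,0,0,0,-1]]';python3 -m jog '[[-0.03,0,-0.01,0,0,0,-1],[0,0,0,0,0,0,-1],[0,0,0,0,0,0,-1]]'
```

```text
time: 9.85
tool_pos: [0.5324, -0.008, 0.2379]
ee_rot: [-0.211, 3.131, 0.0]
force: [-1.2, -0.6, 11.9]
gripper_width: 0.0149
grasp_force: 45.0
time: 10.22
tool_pos: [0.5319, -0.0079, 0.2379]
ee_rot: [-0.211, 3.129, 0.0]
force: [-0.2, -0.9, 12.3]
gripper_width: 0.0147
grasp_force: 45.0
```

```bash
python3 -m jog '[[0,0,-0.03,0,0,0,-1],[0,0,0,0,0,0,-1],[0,0,0,0,0,0,-1]]';python3 -m jog '[[-0.007,0.05,0,0,0,0,-1],[-0.007,0.05,0,0,0,0,-1],[-0.007,0.05,0,0,0,0,-1]]'
```

```text
time: 10.6
tool_pos: [0.5319, -0.0079, 0.237]
ee_rot: [-0.211, 3.129, 0.0]
force: [-1.8, -0.9, 14.7]
gripper_width: 0.0147
grasp_force: 45.0
time: 10.98
tool_pos: [0.5311, -0.0023, 0.237]
ee_rot: [-0.211, 3.129, -0.0]
force: [-1.6, -1.1, 15.2]
gripper_width: 0.0147
grasp_force: 45.0
```

```bash
python3 -m jog '[[-0.007,0.05,0,0,0,0,-1],[0,0,0,0,0,0,-1]]';python3 -m jog '[[-0.007,0.05,0,0,0,0,-1],[0,0,0,0,0,0,-1]]'
```

```text
time: 11.22
tool_pos: [0.5308, -0.0, 0.237]
ee_rot: [-0.211, 3.129, 0.0]
force: [-0.9, -1.4, 15.4]
gripper_width: 0.0143
grasp_force: 45.0
time: 11.48
tool_pos: [0.5305, 0.0019, 0.237]
ee_rot: [-0.211, 3.129, 0.0]
force: [-0.8, -0.0, 14.6]
gripper_width: 0.0144
grasp_force: 45.0
```

```bash
for i in 1; do python3 -m jog '[[-0.007,0.05,0,0,0,0,-1],[0,0,0,0,0,0,-1]]';python3 -m jog '[[-0.007,0.05,0,0,0,0,-1],[0,0,0,0,0,0,-1]]'; done
```

```text
time: 11.72
tool_pos: [0.5303, 0.004, 0.237]
ee_rot: [-0.211, 3.129, 0.0]
force: [-1.0, -0.4, 14.6]
gripper_width: 0.0145
grasp_force: 45.0
time: 11.98
tool_pos: [0.53, 0.006, 0.237]
ee_rot: [-0.211, 3.129, 0.0]
force: [-1.0, -2.1, 13.2]
gripper_width: 0.0146
grasp_force: 45.0
```

```bash
python3 -m jog '[[-0.007,0.05,0,0,0,0,-1],[0,0,0,0,0,0,-1]]';python3 -m jog '[[-0.007,0.05,0,0,0,0,-1],[0,0,0,0,0,0,-1]]'
```

```text
time: 12.22
tool_pos: [0.5297, 0.008, 0.237]
ee_rot: [-0.211, 3.129, 0.0]
force: [-0.7, -0.6, 15.1]
gripper_width: 0.0147
grasp_force: 45.0
time: 12.48
tool_pos: [0.5295, 0.01, 0.237]
ee_rot: [-0.211, 3.129, 0.0]
force: [-0.9, -1.1, 15.0]
gripper_width: 0.0146
grasp_force: 45.0
```

```bash
python3 -m jog '[[-0.007,0.05,0,0,0,0,-1],[0,0,0,0,0,0,-1]]';python3 -m jog '[[-0.007,0.05,0,0,0,0,-1],[0,0,0,0,0,0,-1]]'
```

```text
time: 12.72
tool_pos: [0.5292, 0.012, 0.237]
ee_rot: [-0.211, 3.129, 0.0]
force: [-0.7, -1.8, 15.5]
gripper_width: 0.0146
grasp_force: 45.0
time: 12.98
tool_pos: [0.5289, 0.014, 0.237]
ee_rot: [-0.211, 3.129, 0.0]
force: [0.2, -0.9, 14.4]
gripper_width: 0.0149
grasp_force: 45.0
```

```bash
python3 -m jog '[[-0.005,0.04,0,0,0,0,-1],[0,0,0,0,0,0,-1]]';python3 -m jog '[[-0.005,0.04,0,0,0,0,-1],[0,0,0,0,0,0,-1]]'
```

```text
time: 13.22
tool_pos: [0.5288, 0.0156, 0.237]
ee_rot: [-0.211, 3.129, 0.0]
force: [-0.1, -1.1, 15.2]
gripper_width: 0.015
grasp_force: 45.0
time: 13.48
tool_pos: [0.5285, 0.0172, 0.237]
ee_rot: [-0.211, 3.129, 0.0]
force: [-1.0, -1.5, 14.3]
gripper_width: 0.0148
grasp_force: 45.0
```

```bash
python3 -m jog '[[-0.005,0.04,0,0,0,0,-1],[0,0,0,0,0,0,-1]]';python3 -m jog '[[-0.005,0.04,0,0,0,0,-1],[0,0,0,0,0,0,-1]]'
```

```text
time: 13.72
tool_pos: [0.5283, 0.0188, 0.237]
ee_rot: [-0.211, 3.129, 0.0]
force: [-1.1, -1.1, 14.9]
gripper_width: 0.0145
grasp_force: 45.0
time: 13.98
tool_pos: [0.5281, 0.0204, 0.237]
ee_rot: [-0.211, 3.129, 0.0]
force: [-0.6, -1.0, 13.8]
gripper_width: 0.0144
grasp_force: 45.0
```

```bash
python3 -m jog '[[-0.005,0.04,0,0,0,0,-1],[0,0,0,0,0,0,-1]]';python3 -m jog '[[-0.005,0.04,0,0,0,0,-1],[0,0,0,0,0,0,-1]]'
```

```text
time: 14.22
tool_pos: [0.5279, 0.022, 0.237]
ee_rot: [-0.211, 3.129, 0.0]
force: [-1.1, -1.1, 15.0]
gripper_width: 0.0146
grasp_force: 45.0
time: 14.48
tool_pos: [0.5277, 0.0236, 0.237]
ee_rot: [-0.211, 3.129, 0.0]
force: [0.6, -0.8, 14.2]
gripper_width: 0.0145
grasp_force: 45.0
```

```bash
python3 -m jog '[[-0.005,0.04,0,0,0,0,-1],[0,0,0,0,0,0,-1]]';python3 -m jog '[[-0.005,0.04,0,0,0,0,-1],[0,0,0,0,0,0,-1]]'
```

```text
time: 14.72
tool_pos: [0.5275, 0.0252, 0.237]
ee_rot: [-0.211, 3.129, 0.0]
force: [-0.7, -1.3, 14.1]
gripper_width: 0.0143
grasp_force: 45.0
time: 14.98
tool_pos: [0.5273, 0.0268, 0.237]
ee_rot: [-0.211, 3.129, 0.0]
force: [-1.1, -0.9, 14.2]
gripper_width: 0.0149
grasp_force: 45.0
```

```bash
python3 -m jog '[[-0.005,0.04,0,0,0,0,-1],[0,0,0,0,0,0,-1]]';python3 -m jog '[[-0.005,0.04,0,0,0,0,-1],[0,0,0,0,0,0,-1]]'
```

```text
time: 15.22
tool_pos: [0.5272, 0.0279, 0.237]
ee_rot: [-0.21, 3.129, -0.001]
force: [-1.1, -2.8, 14.6]
gripper_width: 0.0145
grasp_force: 45.0
time: 15.48
tool_pos: [0.5271, 0.0282, 0.237]
ee_rot: [-0.209, 3.129, -0.003]
force: [-0.5, -5.0, 14.1]
gripper_width: 0.0145
grasp_force: 45.0
```

```bash
python3 -m jog '[[0.008,-0.06,0.03,0,0,0,-1],[0,0,0.03,0,0,0,-1],[0,0,0,0,0,0,-1]]'; python3 -m jog '[[0,0,0,0,0,0,-1],[0,0,0,0,0,0,-1]]' 10
```

```text
time: 15.85
tool_pos: [0.5272, 0.0277, 0.2389]
ee_rot: [-0.211, 3.129, 0.0]
force: [0.7, -0.4, 9.8]
gripper_width: 0.015
grasp_force: 45.0
time: 16.1
tool_pos: [0.5268, 0.0277, 0.2384]
ee_rot: [-0.211, 3.13, 0.0]
force: [0.4, -1.1, 7.6]
gripper_width: 0.0153
grasp_force: 10.0
```

```bash
python3 -m jog '[[0,-0.015,0,0,0,0,-1],[-0.18,-0.024,-0.014,0,0,0,-1],[-0.17,-0.023,-0.042,0,0,0,-1],[0,0,0,0,0,0,-1]]' 10; python3 -m jog '[[-0.165,-0.022,-0.07,0,0,0,-1],[0,0,0,0,0,0,-1]]'
```

```text
time: 16.6
tool_pos: [0.5113, 0.0256, 0.2352]
ee_rot: [-0.212, 3.134, 0.001]
force: [-1.1, -0.6, 4.9]
gripper_width: 0.0155
grasp_force: 10.0
time: 16.85
tool_pos: [0.5045, 0.0247, 0.2321]
ee_rot: [0.212, -3.134, -0.001]
force: [-1.5, 0.9, 3.0]
gripper_width: 0.0156
grasp_force: 10.0
```

```bash
python3 -m jog '[[-0.29,-0.04,-0.21,0,0,0,-1],[0,0,0,0,0,0,-1]]'; python3 -m jog '[[-0.21,-0.028,-0.29,0,0,0,-1],[0,0,0,0,0,0,-1]]'
```

```text
time: 17.1
tool_pos: [0.4926, 0.0231, 0.2229]
ee_rot: [0.212, -3.133, -0.0]
force: [0.9, 2.0, -1.6]
gripper_width: 0.0154
grasp_force: 10.0
time: 17.35
tool_pos: [0.4844, 0.022, 0.2114]
ee_rot: [0.212, -3.134, 0.0]
force: [0.6, 2.7, -2.0]
gripper_width: 0.0155
grasp_force: 10.0
```

```bash
python3 -m jog '[[-0.107,-0.014,-0.32,0,0,0,-1],[0,0,-0.1,0,0,0,-1],[0,0,0,0,0,0,-1]]'
python3 - <<'E'
from h import *
S=cam('side','s2')
cv2.imwrite('pics/s2c.png',cv2.resize(S['pixels'][170:310,240:380,::-1],None,fx=4,fy=4,interpolation=cv2.INTER_CUBIC))
E
```

```text
time: 17.73
tool_pos: [0.4795, 0.0212, 0.1945]
ee_rot: [0.211, -3.131, 0.0]
force: [-2.9, 1.8, 0.2]
gripper_width: 0.0159
grasp_force: 10.0
```

View pics/s2c.png

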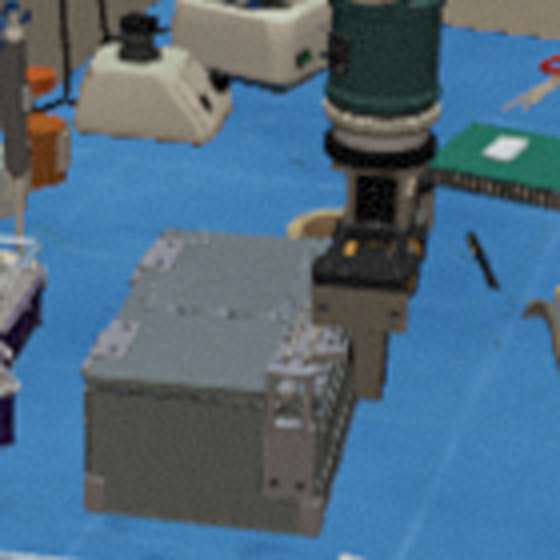

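```bash
python3 -m jog '[[0,0,0,0,0,0,-0.4],[0,0,0,0,0,0,-0.2],[0,0,0,0,0,0,0],[0,0,0,0,0,0,0]]'; python3 -m jog '[[0,0,0.5,0,0,0,0],[0,0,1,0,0,0,0],[0,0,1,0,0,0,0],[-1,0,1,0,0,0,0],[-1,-1,0.5,0,0,0,0]]'; python3 -m jog '[[-0.5,-1,0,0,0,0,0],[0,-1,0,0,0,0,0],[0,-1,0,0,0,0,0],[0,-1,0,0,0,0,0],[0,0,0,0,0,0,0]]'
python3 - <<'E'
from h import *
S=cam('side','s3');T=cam('top','t3')
a=cv2.resize(S['pixels'][200:300,250:350,::-1],(400,400),interpolation=cv2.INTER_CUBIC)
b=cv2.resize(T['pixels'][170:270,230:330,::-1],(400,400),interpolation=cv2.INTER_CUBIC)
cv2.imwrite('pics/c3.png',np.hstack([a,b]))
v=fit(np.r_[np.load('v.npy')[:3],.01,.04])
for n in ['knob','bolt_nose']:
    a=finder.tip_of(T,n);b=finder.tip_of(S,n)
    if a and b: print(n,tri([(T,a[0]['position']),(S,b[0]['position'])]))
E
```

```text
time: 18.27
tool_pos: [0.4806, 0.0211, 0.1954]
ee_rot: [-0.211, 3.134, -0.0]
force: [-0.7, 0.7, 0.2]
gripper_width: 0.0458
grasp_force: 0.0
time: 18.9
tool_pos: [0.4004, -0.0177, 0.3571]
ee_rot: [-0.219, 3.131, 0.0]
force: [0.8, -1.0, 0.4]
gripper_width: 0.046
grasp_force: 0.0
time: 19.52
tool_pos: [0.38, -0.1813, 0.3555]
ee_rot: [-0.203, 3.134, -0.001]
force: [-1.1, 0.0, -0.2]
gripper_width: 0.0457
grasp_force: 0.0
[ 0.6038 -0.0626  0.1578  0.0091  0.041 ]
case True [ 2.3 -2.3]
case False [ 1.  -3.6]
keeper True [-2.  -1.9]
keeper False [5.3 4.5]
knob True [ -3.4 -22.7]
knob False [-12.9 -11.3]
bolt_nose True [0.5 3.4]
bolt_nose False [2.5 0.3]
lid_edge True [-0.8 -0.2]
lid_edge False [0.1 2.8]
knob (array([0.48453669, 0.01726236, 0.13209499]), [np.float64(0.0018866962276206682), np.float64(0.0018866962276205363)])
bolt_nose (array([0.51748017, 0.09338373, 0.13432829]), [np.float64(0.0041693292965116115), np.float64(0.004169329296511792)])
```

View pics/c3.png

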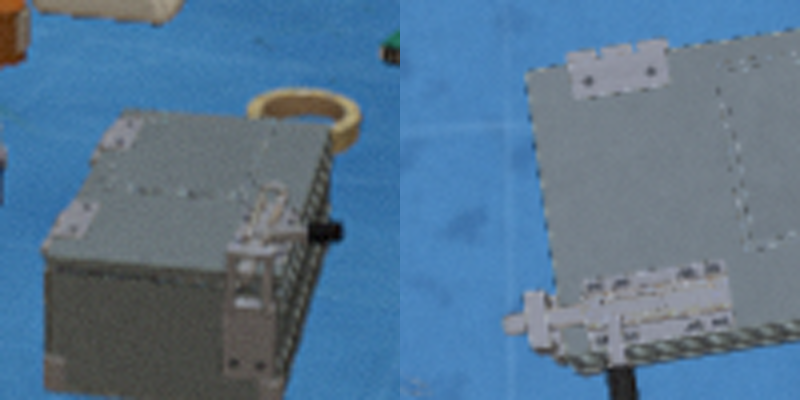

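The picture shows the handle lying level out the front in its notch (knob near (325,230) in the left half) and the bolt nose beyond the keeper (about (512,322) in the right half). The lid is shut and the arm is clear.

```bash
python3 -c "
from h import *
print(finish_job())"
```

```text
the job is handed in; nothing more can be done
None
```

The case is locked and handed in at about 20 s: lid shut, bolt through the keeper to its felt stop, handle turned down in the notch and the arm clear. The judge's result wasn't shown, and I didn't re-measure the bystanders at the end.

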